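# Shim the sagging dispenser deck level and tight

### The arm

A 6-joint arm with a two-finger parallel gripper is mounted at the origin on the work surface. World frame = base frame: x ahead of the robot, y to its left, z up, the work surface at z = 0. Lengths are in m, angles in degrees, forces in N, time in s.
With the tool pointing down it reaches from about 0.4 to 0.825 m from the base axis. Payload 7 kg.
Tool frame: the origin (TCP) lies midway between the tips of the shut fingers; the grasp point (between the pads) lies 19 mm behind it (r.hold_point_z is the distance from the TCP to the grasp point, in m); x points along the fingers, y is the direction in which the jaws open and shut, and the axes are right-handed (so a half turn about x gives the same grasp; the last joint's range is limited). The gripper opens to 88 mm and grips with 3 to 60 N. Pads are 19 mm wide; open, the fingers measure 130 mm over their backs; the gripper's body (78 mm by 193 mm) begins 47 mm behind the grasp point.
Start: joints at [83.658, 20.546, 0.682, 0, -70.136, -16.507], TCP at [0.262, 0.622, 0.227] pointing down, gripper open.
Joint ranges: [-176.03, 176.03], [-82.01, 121.73], [-58.28, 71.71], [-173.87, 95.51], [-174.79, -0.11], [-173.66, 173.66]. Speed limits (degrees/s): [136.94, 136.94, 172.46, 180, 180, 180].

### API

Orientations are given as [roll, pitch, yaw] about the fixed x, y, z axes, in that order (R = Rz(yaw) Ry(pitch) Rx(roll)).
In Python, from plant import r, viewer, order gives the robot as it stands. The module is installed in compiled form; this text tells all that it offers.
- The arm moves only by the shell command python3 -m creep 'ROWS' [FORCE]. ROWS is JSON, a list of rows, each an object of numbers: "ax", "ay", "az": the turn, a rotation vector about the tool's x, y, z in degrees; "tx", "ty", "tz": the shift along the tool's x, y, z in m; "fingers": the finger opening in m, from 0 to 0.0876. A call has 1 to 5 rows; each row is the pose to reach, as a shift and turn from the pose commanded when the call began, along the tool's axes at that moment; what a row does not reach only later rows make up. A row lasts 1/10 s, in which the tool goes at most 50 mm and 8.59 degrees, less where a joint would pass 70% of its speed; a pose out of reach is approached as far as the arm can. A call with a gripper value outside its range is refused whole. The fingers move at their own pace and stop on an object; FORCE is the grip in N (left out, the last holds). Time passes only in rows, so rows that repeat a pose let the fingers close. It gives the time, the measured TCP pose, the force and the opening at its end, in the units of the state.
- r.get_state(): the state, without advancing time (a new reading comes with each control period).
- viewer.capture(name): name is "side" or "top" or "wrist"; returns a dict with "pixels" (480x640x3 uint8, blue, green, red), "depth" (480x640 float32, m along the optical axis (not along the pixel's ray), 0 where there is no reading), "fx", "fy", "cx", "cy" (pixels), "k1" (the pictures are not rectified: a ray, as slopes to the right and down, at radius r is drawn at 1 + k1 r^2 times it, then the intrinsics apply), "rvec" (rotation vector, rad) and "tvec" (3), from world to camera coordinates, as OpenCV has them; the wrist camera has in their place "T_tool_cam" (4x4, takes a point from camera to tool coordinates, whose origin is the TCP and whose axes are the tool frame's). Camera axes: x right, y down, z forward; pixel columns grow to the right and rows downward; lengths in m; the calibration is good to about 2 mm. A picture is of the moment at which its call begins: read the wrist's pose just before it.
- order.close_job(): hands the job in, once; it reports no verdict.
The state is a dict: "time_s": time; "joints": joint angles; "qd": joint speeds; "joint_torque": joint torques, N m; "tcp_pos": TCP position; "eef_rot": TCP orientation; "contact_force": force on the tool from outside, world axes, zero at the start; "moment": the same for the moment, N m; "gripper_width": finger opening in m.
Only numpy, scipy, OpenCV 4.12 (cv2) and the standard library are available. Lean on these libraries where they do the work, as an engineer would, in place of code of your own. Each camera call takes 0.05 s, during which the arm holds its last target.

### The job

The middle deck of the drinks stand has lost the pads of its two legs on the staff side, so that edge sags and the glass dispenser leans away from its tap. Pick up the orange shim wedge and slide it, thin end first and lying flat on the counter, squarely under the middle of the deck's cross-bar until the deck has come up flush with the two side decks and is wedged tight against its hold-down tabs, so that it cannot rock; stop as soon as it is tight and do not force it. Lift the deck with the wedge alone, without touching the stand, the deck or the dispensers with the hand, leave the tumbler, the cup and the lidded jar where they stand, and let go of the wedge when done.

Things in the scene. Friction and masses are not known exactly. Their poses are not given: they have to be found in the camera images.
- stand: Fixed steel drinks stand, 480 mm wide, 60 mm high. Origin on the counter straight below the middle of the cross-bar when level; x points from staff side (robot) to guest side, the way the wedge goes in; y left, z up. Level side decks left (y 103 to 218 mm) and right (y -263 to -103 mm, amber dispenser), x -8 to 222 mm, tops at z 60 mm. The counter is free in front of x = -8 mm.
- deck: Hinged middle deck, 214 x 200 mm, with a clear glass dispenser (140 mm wide, 250 mm high, 50 mm from the edge). Origin: mid-slot of its two staff-side legs (y = +-88 mm), 17 mm above the counter at the start, 26 mm when flush. The steel cross-bar (12 mm round, 164 mm free between the legs, at x = 0) is bolted 2.5 mm below to 2 mm above that, differently each time: underside 8 to 13 mm up at the start.
- tab (a point): Underside of the left of two small dark hold-down tabs (22 x 30 x 3 mm) on the side decks, stand x 22 mm, y +-109 mm, reaching 9 mm over the middle deck, 60 mm above the counter. The deck turns freely on a hinge 214 mm on the guest side of the bar; at the start its legs rest on the counter (0.042 rad tipped), and the tabs stop it when flush.
- deck_edge (a point): Middle of the upper staff-side edge of the middle deck: 51 mm above the counter at the start, 60 mm when flush.
- mark (a point): The height mark: upper staff-side inner corner of the fixed left side deck, 60 mm above the counter. The deck edge is to come level with it.
- wedge: Loose orange nylon shim wedge, 140 x 40 mm, 27 mm high, 0.13 kg, flat sole. Origin at the centre of its sole, x to the thin end (nose), z up. Ramp: 3 mm thick at x 70 mm, rising evenly to 27 mm at x -20 mm; then a flat heel, 27 mm high, to x -70 mm. Slick ramp and sole (friction about 0.25), heel sides about 0.6. It stays by friction when let go.
- wedge_heel (a point): Centre of the wedge's heel block, 45 mm behind the wedge's origin, 13.5 mm above its sole: the place to take hold from above, fingers on the upright long sides, 40 mm apart. Pushing takes a steady 5 to 15 N while the deck rises; once it meets the tabs the push climbs by about 6 N per mm. Tight when it has climbed 8 to 12 N above the steady push (some springs back on letting go); 16 N above is forced.
- wedge_nose (a point): Middle of the lower edge of the wedge's thin end (70 mm ahead of its origin). The bar meets the ramp 20 to 40 mm behind the nose and is flush 54 to 72 mm behind it, depending on where the bar is bolted; drawing the wedge tight takes 1 to 3 mm more. The place is not known beforehand and has to be felt.
- tumbler: Glass tumbler, 66 mm wide at the rim, 100 mm high, on the counter to the left. Origin at the centre of its underside. Leave alone.
- cup: White mug, 80 mm wide, 65 mm high, handle on its +y side, on the counter to the right. Origin at the centre of its underside. Leave alone.
- caddy: Amber lidded glass jar, 60 mm wide, 110 mm high, on the counter to the far left of the stand. Origin at the centre of its underside. Leave alone.
There are look-alikes about, which are no part of the job. Several things have the shape of the wedge; the one meant has the colours described above.

How it is judged:
By the outcome, as a careful person would: the job done as asked, in the order asked, and still so for the second after the job is handed in, with the robot touching nothing.
It also fails if it takes over 54 s, if anything falls off the work surface, if the arm or the gripper's body presses on something with over 40 N, if the wrist force passes 120 N, or if a joint passes its speed limit or range.

## Working session

There is one attempt and no reset: what is moved stays moved. The work goes in short steps, Python scripts to look and compute and a shell command to move; the robot and the scene stay as the last step left them, time stands still between calls to the robot, and variables do not carry over. Pictures are saved under pics/ and viewed, and the job is handed in when it is done.

```bash
mkdir -p pics; ls; python3 - <<'E'
from plant import r, viewer
import cv2, pickle
print(r.get_state(), r.hold_point_z)
for n in ["side","top","wrist"]:
    c=viewer.capture(n); cv2.imwrite(f"pics/{n}0.png",c["pixels"]); pickle.dump((c,r.get_state()),open(f"{n}0.pkl","wb"))
    print(n,{k:v for k,v in c.items() if k not in("pixels","depth")})
E
```

```text
pics
{'time_s': 0.0, 'joints': array([ 8.36576132e+01,  2.05907804e+01,  6.33433226e-01, -2.20016795e-02,
       -7.01377262e+01, -1.65069714e+01]), 'qd': array([ 0.04084491,  0.06600625, -0.03061481,  0.12168153,  0.08394907,
        0.03444664]), 'joint_torque': array([ 7.34117912e-04, -5.82710373e+01,  2.93064415e+01,  6.99800581e+00,
        6.95346709e-03, -1.59070282e-04]), 'tcp_pos': array([0.26192934, 0.62155329, 0.2256216 ]), 'eef_rot': array([  94.23529397,   89.90270207, -108.62155673]), 'contact_force': array([-0.94040926, -0.26474146, -0.42239582]), 'moment': array([-0.02326832,  0.01509957, -0.03426489]), 'gripper_width': 0.08751522438030733} 0.0188
side {'fx': 544.0046193669467, 'fy': 544.0046193669467, 'cx': 314.9746156292938, 'cy': 247.61402185540481, 'k1': -0.14435742296186735, 'rvec': array([ 2.33808151, -0.06551905,  0.0567676 ]), 'tvec': array([-0.50042623,  0.12372637,  1.01054477])}
top {'fx': 528.2637394290524, 'fy': 528.2637394290524, 'cx': 317.18997240734785, 'cy': 238.77441235370463, 'k1': -0.10624643774630303, 'rvec': array([ 2.1884784 , -2.13829395,  0.06592798]), 'tvec': array([0.06134491, 0.50940786, 1.13946105])}
wrist {'fx': 432.0059308163791, 'fy': 432.0059308163791, 'cx': 327.2687767329238, 'cy': 234.92509447156093, 'k1': -0.002221957072161435, 'T_tool_cam': array([[-3.89800621e-04, -2.56791463e-01,  9.66466757e-01,
        -1.59071214e-01],
       [ 9.99999879e-01, -3.91542086e-04,  2.99292145e-04,
         8.86100285e-04],
       [ 3.01556743e-04,  9.66466756e-01,  2.56791584e-01,
        -6.93805137e-02],
       [ 0.00000000e+00,  0.00000000e+00,  0.00000000e+00,
         1.00000000e+00]])}
```

View pics/side0.png

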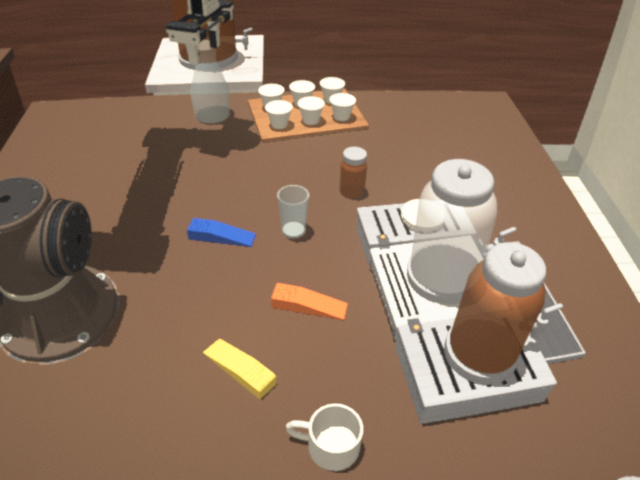

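View pics/top0.png

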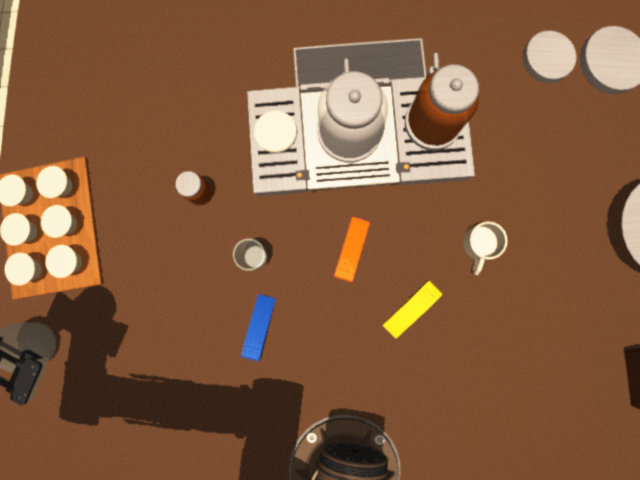

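View pics/wrist0.png

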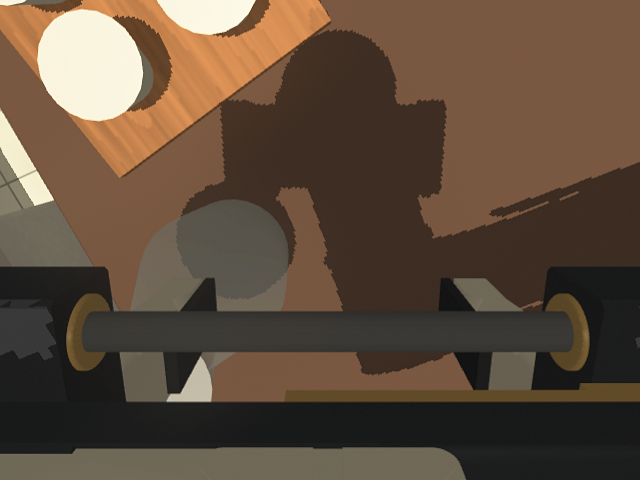

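Candidates: orange wedge at side (310,301) / top (352,249); blue at side (222,232) / top (258,327); yellow at side (239,367) / top (412,310). The description says orange, so I choose that one. A clear glass item also stands near the gripper, at side (210,95), so I'll lift first. Next I'll check a close crop and take measurements.

```bash
cat > h.py <<'E'
import numpy as np, cv2, pickle
from scipy.spatial.transform import Rotation as R
def ray(c,uv,T_wt=None):
    uv=np.atleast_2d(np.asarray(uv,float))
    K=np.array([[c["fx"],0,c["cx"]],[0,c["fy"],c["cy"]],[0,0,1.]])
    p=cv2.undistortPoints(uv.reshape(-1,1,2),K,np.array([c["k1"],0,0,0.])).reshape(-1,2)
    d=np.c_[p,np.ones(len(p))]
    if "rvec" in c:
        Rm=cv2.Rodrigues(np.asarray(c["rvec"]))[0]; return -Rm.T@c["tvec"], d@Rm
    M=T_wt@c["T_tool_cam"]; return M[:3,3], d@M[:3,:3].T
def onz(c,uv,z,T=None):
    o,d=ray(c,uv,T); s=(z-o[2])/d[:,2]; return o+d*s[:,None]
def proj(c,P,T_wt=None):
    P=np.atleast_2d(np.asarray(P,float))
    K=np.array([[c["fx"],0,c["cx"]],[0,c["fy"],c["cy"]],[0,0,1.]]); D=np.array([c["k1"],0,0,0.])
    if "rvec" in c: rv,tv=np.asarray(c["rvec"]),np.asarray(c["tvec"])
    else:
        M=np.linalg.inv(T_wt@c["T_tool_cam"]); rv=cv2.Rodrigues(M[:3,:3])[0]; tv=M[:3,3]
    return cv2.projectPoints(P,rv,tv,K,D)[0].reshape(-1,2)
def toolT(s):
    T=np.eye(4); T[:3,:3]=R.from_euler('xyz',s["eef_rot"],degrees=True).as_matrix(); T[:3,3]=s["tcp_pos"]; return T
E
python3 - <<'E'
from h import *
ct,_=pickle.load(open("top0.pkl","rb")); cs,_=pickle.load(open("side0.pkl","rb"))
a=cv2.resize(ct["pixels"][30:290,230:490],None,fx=3,fy=3)[:,:]
cv2.imwrite("pics/topcrop.png",cv2.resize(ct["pixels"][140:290,240:440],None,fx=4,fy=4,interpolation=cv2.INTER_CUBIC))
cv2.imwrite("pics/sidecrop.png",cv2.resize(cs["pixels"][180:420,260:560],None,fx=2.5,fy=2.5,interpolation=cv2.INTER_CUBIC))
for n,c in(("top",ct),("side",cs)):
    hsv=cv2.cvtColor(c["pixels"],cv2.COLOR_BGR2HSV)
    m=cv2.inRange(hsv,(4,200,150),(16,255,255)); cs_,_=cv2.findContours(m,0,2)
    for k in cs_:
        if cv2.contourArea(k)>300:
            print(n,cv2.contourArea(k),cv2.minAreaRect(k),cv2.approxPolyDP(k,4,True).reshape(-1,2).tolist())
E
```

```text
top 1147.0 ((351.6729736328125, 248.9378662109375), (19.48318862915039, 63.44902038574219), 17.10272979736328) [[355, 217], [334, 275], [348, 281], [369, 224]]
```

View pics/topcrop.png

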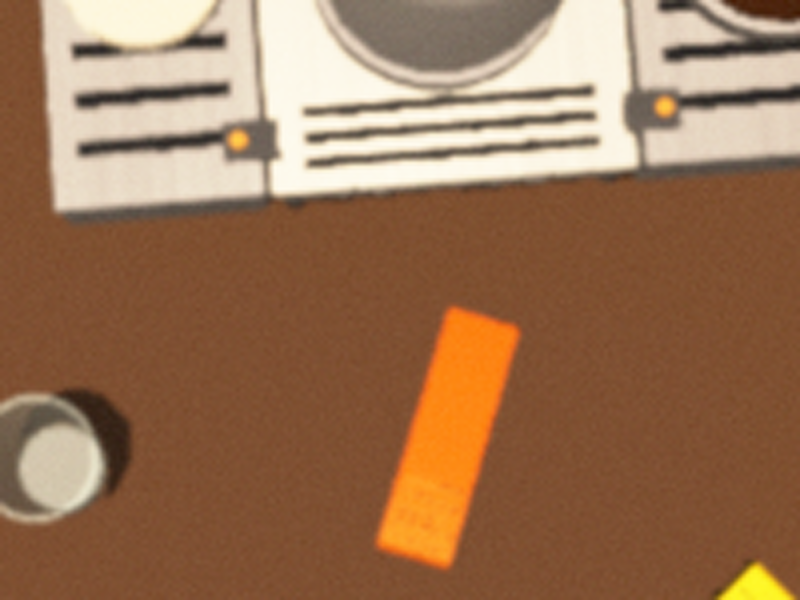

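View pics/sidecrop.png

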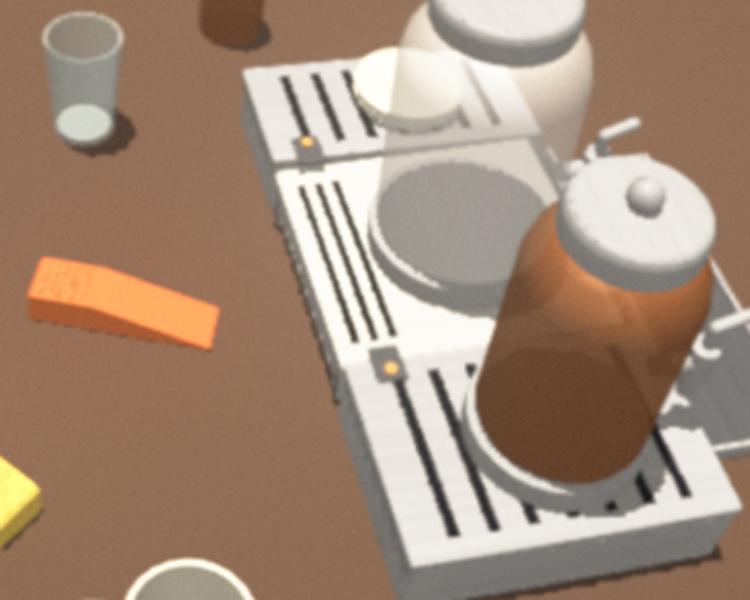

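```bash
python3 - <<'E'
from h import *
ct,_=pickle.load(open("top0.pkl","rb")); cs,_=pickle.load(open("side0.pkl","rb"))
cv2.imwrite("pics/t2.png",cv2.resize(ct["pixels"][60:210,380:500],None,fx=5,fy=4,interpolation=cv2.INTER_CUBIC))
cv2.imwrite("pics/t3.png",cv2.resize(ct["pixels"][75:210,235:330],None,fx=6,fy=4.4,interpolation=cv2.INTER_CUBIC))
# orange screws
for n,c in(("top",ct),("side",cs)):
    hsv=cv2.cvtColor(c["pixels"],cv2.COLOR_BGR2HSV)
    m=cv2.inRange(hsv,(10,110,190),(28,255,255))
    k,l,st,ce=cv2.connectedComponentsWithStats(m)
    for i in range(1,k):
        if 4<st[i,4]<60: print(n,ce[i],st[i,4],onz(c,ce[i],.064))
pt=np.array([[253.5,193],[306.7,190],[400,181.5]])
print(onz(ct,pt,.06))
w=np.array([[355, 217], [334, 275], [348, 281], [369, 224]],float)
print(onz(ct,w,0.0),onz(ct,w,0.027))
# depth check of top
print(ct["depth"][175:200:5,254])
E
```

```text
top [405.84210526 166.15789474] 19 [[ 0.66525619 -0.11491198  0.064     ]]
top [299.  174.5] 16 [[0.64224917 0.11453595 0.064     ]]
side [344.35714286  90.78571429] 14 [[0.63116828 0.72662199 0.064     ]]
side [318.09259259  93.96296296] 54 [[0.55514229 0.70925777 0.064     ]]
side [382.38461538 236.38461538] 13 [[0.64341075 0.11659187 0.064     ]]
side [415.94444444 326.88888889] 18 [[ 0.66658855 -0.1129089   0.064     ]]
side [251.4 380.2] 5 [[ 0.38710014 -0.20420242  0.064     ]]
side [256.8 381.2] 5 [[ 0.39557278 -0.20639061  0.064     ]]
[[ 0.60080126  0.2120873   0.06      ]
 [ 0.60946325  0.09725335  0.06      ]
 [ 0.63221888 -0.10305377  0.06      ]]
[[ 0.560957   -0.01012157  0.        ]
 [ 0.42959813  0.03431067  0.        ]
 [ 0.41696755  0.00283181  0.        ]
 [ 0.54578552 -0.04185093  0.        ]] [[ 0.55741924 -0.00896073  0.027     ]
 [ 0.42906326  0.03445577  0.027     ]
 [ 0.41672142  0.00369653  0.027     ]
 [ 0.54259459 -0.03996475  0.027     ]]
[1.1436819 1.1416997 1.1403469 1.1368142 1.2010368]
```

View pics/t2.png

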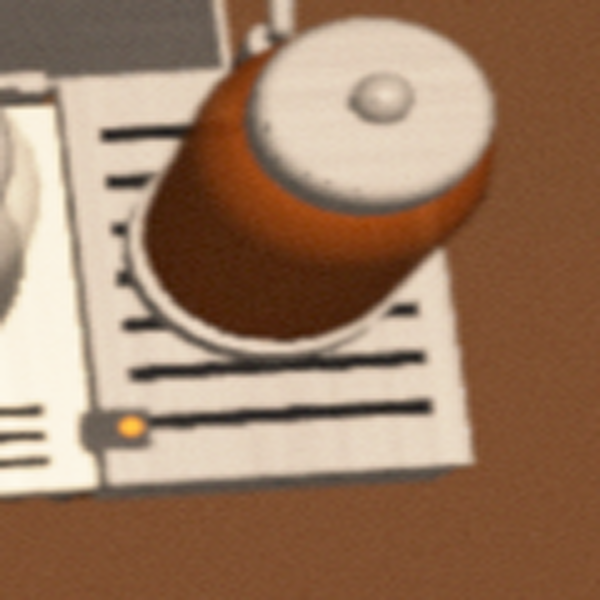

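View pics/t3.png

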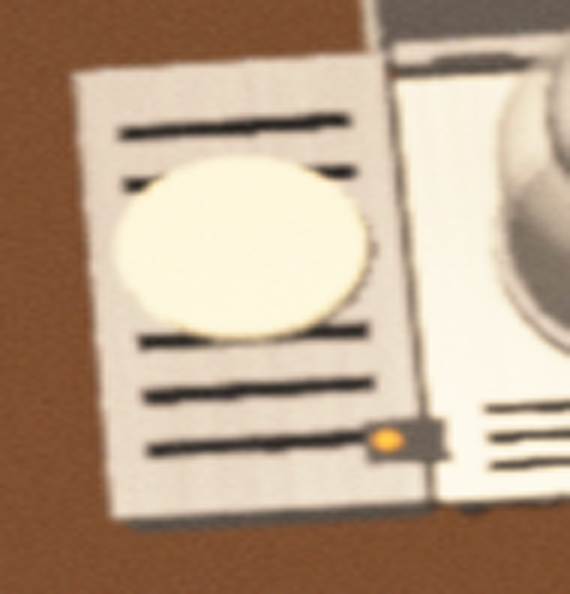

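```bash
python3 - <<'E'
from h import *
ct,_=pickle.load(open("top0.pkl","rb")); cs,_=pickle.load(open("side0.pkl","rb"))
y=np.deg2rad(5.75); X=np.array([np.cos(y),np.sin(y)]);Y=np.array([-X[1],X[0]]); O=np.array([.6544,.0008])-.022*X
f=lambda P:np.c_[(P[:,:2]-O)@X,(P[:,:2]-O)@Y]*1e3
P=onz(ct,[[253.7,192.7],[474.4,175.75],[247.2,91.4],[306.7,190],[400,181.7]],.06)
print(O,f(P)) # expect (-8,218),(-8,-263),(222,218),(-8,103),(-8,-103)
# side: corners crop(2.5x, off 260,180): left outer front (243,70); right outer front (412,565); left inner (275,165); right inner(345,365)
P=onz(cs,np.array([[243,70],[410,567],[275,165],[343,365]])/2.5+[260,180],.06); print(f(P))
for n,c in(("top",ct),("side",cs)):
    hsv=cv2.cvtColor(c["pixels"],cv2.COLOR_BGR2HSV)
    print(n)
# wedge: side-view corners. nose bottom edge crop (210,348) near, heel top (40,258),(28,290)top? heel bottom (30,316)
q=np.array([[210,348],[30,316]])/2.5+[260,180]
print("side sole right edge nose,heel",onz(cs,q,0))
q=np.array([[218,306],[213,325]])/2.5+[260,180]; print("nose top",onz(cs,q,.003))
q=np.array([[42,258],[30,293],[108,268]])/2.5+[260,180]; print("heel top L,R",onz(cs,q,.027))
E
```

```text
[ 0.63251069 -0.00140414] [[  -9.54125469  215.1194145 ]
 [ -10.10975641 -263.29672371]
 [ 219.23832274  215.76328583]
 [ -13.04718185  100.47017039]
 [ -10.9097963  -101.06815286]]
[[  -6.71934014  214.78309398]
 [  -8.0222183  -263.27152659]
 [  -7.35784888   96.70289779]
 [  -7.51434942 -104.44519614]]
top
side
side sole right edge nose,heel [[ 5.53581794e-01 -3.89610902e-02  0.00000000e+00]
 [ 4.19318974e-01 -1.45503290e-03  1.11022302e-16]]
nose top [[ 0.563498   -0.00076127  0.003     ]
 [ 0.55769973 -0.01933647  0.003     ]]
heel top L,R [[ 0.42980391  0.03336021  0.027     ]
 [ 0.420273   -0.00164598  0.027     ]
 [ 0.47988272  0.02081686  0.027     ]]
```

```bash
cat >> h.py <<'E'
def goal(pos,yaw,pitch=0):
    # tool x down, z forward at yaw, y left ; pitch>0 tilts tool top back towards robot
    c,s=np.cos(np.deg2rad(yaw)),np.sin(np.deg2rad(yaw))
    M=np.array([[0,-s,c],[0,c,s],[-1,0,0.]]).reshape(3,3)
    return np.asarray(pos,float),M
def delta(s,pos,yaw):
    T=toolT(s); p,M=goal(pos,yaw)
    t=T[:3,:3].T@(p-T[:3,3]); a=R.from_matrix(T[:3,:3].T@M).as_rotvec(degrees=True)
    print("shift mm",np.round(t*1e3,1),"turn deg",np.round(a,2)); return t,a
def st():
    from plant import r
    s=r.get_state(); T=toolT(s)
    print("t",round(s["time_s"],2),"tcp",np.round(s["tcp_pos"],4),"zdir yaw",round(np.degrees(np.arctan2(T[1,2],T[0,2])),2),"xaxis",np.round(T[:3,0],3),"F",np.round(s["contact_force"],1),"w",round(s["gripper_width"],4),"j",np.round(s["joints"],1))
    return s
E
python3 - <<'E'
from h import *
s=st(); print(np.round(toolT(s)[:3,:3],3)); delta(s,[.437,.014,.18],-17.5); delta(s,[.30,.55,.32],-17.5)
E
```

```text
t 0.15 tcp [0.262  0.6217 0.2259] zdir yaw 157.15 xaxis [-0.    -0.001 -1.   ] F [-0.6 -0.1 -0.2] w 0.0874 j [ 83.7  20.6   0.6  -0.  -70.1 -16.5]
[[-0.    -0.388 -0.922]
 [-0.001 -0.922  0.388]
 [-1.     0.001 -0.   ]]
shift mm [  46.5  492.  -397.3] turn deg [ 1.7465e+02 -1.1000e-01  1.0000e-02]
shift mm [-94.1  51.4 -62.9] turn deg [ 1.7465e+02 -1.1000e-01  1.0000e-02]
```

```bash
python3 -m creep '[{"tx":-0.04},{"tx":-0.08},{"tx":-0.08,"ty":0.03,"tz":-0.024,"ax":8},{"tx":-0.08,"ty":0.06,"tz":-0.048,"ax":16},{"tx":-0.08,"ty":0.09,"tz":-0.073,"ax":24}]'; python3 - <<'E'
from h import *
s=st(); delta(s,[.42,.014,.22],-17.5)
E
```

```text
t 0.15 tcp [0.262  0.6217 0.2259] zdir yaw 157.15 xaxis [-0.    -0.001 -1.   ] F [-0.6 -0.1 -0.2] w 0.0874 j [ 83.7  20.6   0.6  -0.  -70.1 -16.5]
shift mm [   6.5  498.6 -381.6] turn deg [ 1.7465e+02 -1.1000e-01  1.0000e-02]invalid input
```

```bash
python3 -m creep '[{"ax":0,"ay":0,"az":0,"tx":-0.04,"ty":0,"tz":0,"fingers":0.087},{"ax":0,"ay":0,"az":0,"tx":-0.08,"ty":0,"tz":0,"fingers":0.087},{"ax":8,"ay":0,"az":0,"tx":-0.08,"ty":0.03,"tz":-0.024,"fingers":0.087},{"ax":16,"ay":0,"az":0,"tx":-0.08,"ty":0.06,"tz":-0.048,"fingers":0.087},{"ax":24,"ay":0,"az":0,"tx":-0.08,"ty":0.09,"tz":-0.073,"fingers":0.087}]'; python3 - <<'E'
from h import *
s=st(); delta(s,[.42,.014,.22],-17.5)
E
```

```text
time_s: 0.65
tcp_pos: [0.2944, 0.5095, 0.3062]
eef_rot: [98.4, 90.0, -128.8]
contact_force: [0.2, -0.4, 1.3]
gripper_width: 0.0866
t 0.65 tcp [0.2944 0.5095 0.3062] zdir yaw 132.85 xaxis [-0. -0. -1.] F [ 0.2 -0.4  1.3] w 0.0866 j [ 79.   10.1  -3.2  -0.  -76.7 -36.1]
shift mm [  86.4  244.9 -448.6] turn deg [ 1.5035e+02 -4.0000e-02 -0.0000e+00]
```

```bash
python3 -m creep '[{"ax":8,"ay":0,"az":0,"tx":0,"ty":0.02,"tz":-0.036,"fingers":0.087},{"ax":16,"ay":0,"az":0,"tx":0,"ty":0.04,"tz":-0.072,"fingers":0.087},{"ax":24,"ay":0,"az":0,"tx":0,"ty":0.06,"tz":-0.108,"fingers":0.087},{"ax":32,"ay":0,"az":0,"tx":0,"ty":0.08,"tz":-0.144,"fingers":0.087},{"ax":40,"ay":0,"az":0,"tx":0,"ty":0.1,"tz":-0.18,"fingers":0.087}]'; python3 - <<'E'
from h import *
s=st(); delta(s,[.42,.014,.22],-17.5)
E
```

```text
time_s: 1.15
tcp_pos: [0.3446, 0.3092, 0.3065]
eef_rot: [36.6, 90.0, 129.4]
contact_force: [1.0, 0.1, 0.7]
gripper_width: 0.0872
t 1.15 tcp [0.3446 0.3092 0.3065] zdir yaw 92.84 xaxis [-0.  0. -1.] F [1.  0.1 0.7] w 0.0872 j [ 66.4  -2.6 -17.   -0.  -75.6 -63.5]
shift mm [  86.5  -60.7 -298.6] turn deg [ 1.1034e+02 -0.0000e+00 -1.0000e-02]
```

```bash
python3 -m creep '[{"ax":8,"ay":0,"az":0,"tx":0,"ty":-0.008,"tz":-0.04,"fingers":0.087},{"ax":16,"ay":0,"az":0,"tx":0,"ty":-0.016,"tz":-0.08,"fingers":0.087},{"ax":24,"ay":0,"az":0,"tx":0,"ty":-0.024,"tz":-0.12,"fingers":0.087},{"ax":32,"ay":0,"az":0,"tx":0,"ty":-0.032,"tz":-0.16,"fingers":0.087},{"ax":40,"ay":0,"az":0,"tx":0,"ty":-0.04,"tz":-0.2,"fingers":0.087}]'; python3 - <<'E'
from h import *
s=st(); delta(s,[.42,.014,.22],-17.5)
E
```

```text
time_s: 1.65
tcp_pos: [0.3954, 0.1119, 0.3067]
eef_rot: [-0.8, 90.0, 52.0]
contact_force: [0.6, 1.0, 0.4]
gripper_width: 0.0869
t 1.65 tcp [0.3954 0.1119 0.3067] zdir yaw 52.85 xaxis [ 0.     0.001 -1.   ] F [0.6 1.  0.4] w 0.0869 j [ 43.6  -8.4 -22.   -0.  -76.3 -80.8]
shift mm [ 86.7 -78.7 -63.2] turn deg [ 7.035e+01  4.000e-02 -2.000e-02]
```

```bash
python3 -m creep '[{"ax":8,"ay":0,"az":0,"tx":0.01,"ty":-0.014,"tz":-0.014,"fingers":0.087},{"ax":16,"ay":0,"az":0,"tx":0.03,"ty":-0.028,"tz":-0.028,"fingers":0.087},{"ax":24,"ay":0,"az":0,"tx":0.04,"ty":-0.042,"tz":-0.042,"fingers":0.087},{"ax":32,"ay":0,"az":0,"tx":0.055,"ty":-0.056,"tz":-0.056,"fingers":0.087},{"ax":40,"ay":0,"az":0,"tx":0.07,"ty":-0.07,"tz":-0.07,"fingers":0.087}]'; python3 -m creep '[{"ax":8,"ay":0,"az":0,"tx":0,"ty":0,"tz":0,"fingers":0.087},{"ax":16,"ay":0,"az":0,"tx":0,"ty":0,"tz":0,"fingers":0.087},{"ax":24,"ay":0,"az":0,"tx":0,"ty":0,"tz":0,"fingers":0.087},{"ax":30.4,"ay":0,"az":0,"tx":0,"ty":0,"tz":0,"fingers":0.087},{"ax":30.4,"ay":0,"az":0,"tx":0,"ty":0,"tz":0,"fingers":0.087}]';python3 - <<'E'
from h import *
from plant import viewer
s=st(); c=viewer.capture("wrist"); cv2.imwrite("pics/w1.png",c["pixels"]); pickle.dump((c,s),open("w1.pkl","wb")); delta(s,[.437,.014,.1],-17.5)
T=toolT(s)
hsv=cv2.cvtColor(c["pixels"],cv2.COLOR_BGR2HSV)
m=cv2.inRange(hsv,(4,180,120),(16,255,255)); k,_=cv2.findContours(m,0,2)
for q in k:
    if cv2.contourArea(q)>500: print(cv2.approxPolyDP(q,6,True).reshape(-1,2).tolist())
E
```

```text
time_s: 2.15
tcp_pos: [0.4095, 0.0146, 0.2361]
eef_rot: [28.7, 90.0, 41.6]
contact_force: [-0.9, -0.6, 0.1]
gripper_width: 0.0869
time_s: 2.65
tcp_pos: [0.4094, 0.0154, 0.2364]
eef_rot: [-170.1, 90.0, 172.5]
contact_force: [0.3, 0.7, -0.6]
gripper_width: 0.0871
t 2.65 tcp [0.4094 0.0154 0.2364] zdir yaw -17.35 xaxis [-0.  0. -1.] F [ 0.3  0.7 -0.6] w 0.0871 j [  30.1   -6.1  -29.3   -0.   -66.8 -137.4]
shift mm [136.4   6.9  26.8] turn deg [ 0.15 -0.01  0.  ]
[[351, 210], [309, 211], [313, 310], [353, 309]]
```

View pics/w1.png

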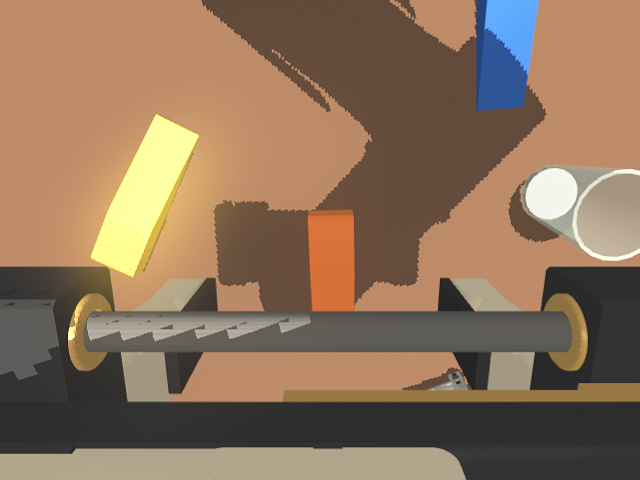

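```bash
python3 - <<'E'
from h import *
c,s=pickle.load(open("w1.pkl","rb")); T=toolT(s)
cv2.imwrite("pics/w1c.png",cv2.resize(c["pixels"][195:315,280:380],None,fx=6,fy=5,interpolation=cv2.INTER_CUBIC))
hsv=cv2.cvtColor(c["pixels"],cv2.COLOR_BGR2HSV)
m=cv2.inRange(hsv,(4,150,100),(18,255,255))
L=[];Rr=[]
for v in range(216,308,4):
    u=np.where(m[v,280:400])[0]+280
    L.append([u.min()-.5,v]);Rr.append([u.max()+.5,v])
print(L[::5],Rr[::5])
for z in(.027,): 
    a=onz(c,L,z,T);b=onz(c,Rr,z,T)
    for q in(a,b):
        n=12; p=np.polyfit(q[:n,0],q[:n,1],1); print("yaw",np.degrees(np.arctan(p[0])),q[0],q[n-1])
    print("mid",(a[:13:4]+b[:13:4])/2, np.linalg.norm(a-b,axis=1)[:13:4])
u=np.where(m[:,330])[0]; print(u.min(), onz(c,[[330,u.min()],[331,214],[331,217]],.027,T))
E
```

```text
[[np.float64(307.5), 216], [np.float64(307.5), 236], [np.float64(308.5), 256], [np.float64(309.5), 276], [np.float64(310.5), 296]] [[np.float64(353.5), 216], [np.float64(353.5), 236], [np.float64(354.5), 256], [np.float64(354.5), 276], [np.float64(354.5), 296]]
yaw -16.27122364598446 [ 0.4154013  -0.00564885  0.027     ] [ 0.45398657 -0.01726888  0.027     ]
yaw -14.907360313953365 [0.42737211 0.032639   0.027     ] [0.46628207 0.02206181 0.027     ]
mid [[0.4213867  0.01349507 0.027     ]
 [0.43514123 0.00922231 0.027     ]
 [0.44943138 0.00571432 0.027     ]
 [0.4638714  0.00170811 0.027     ]] [0.04011558 0.04050579 0.04090386 0.04041206]
210 [[0.41616737 0.0146618  0.027     ]
 [0.41981615 0.01443931 0.027     ]
 [0.42236898 0.01364711 0.027     ]]
```

View pics/w1c.png

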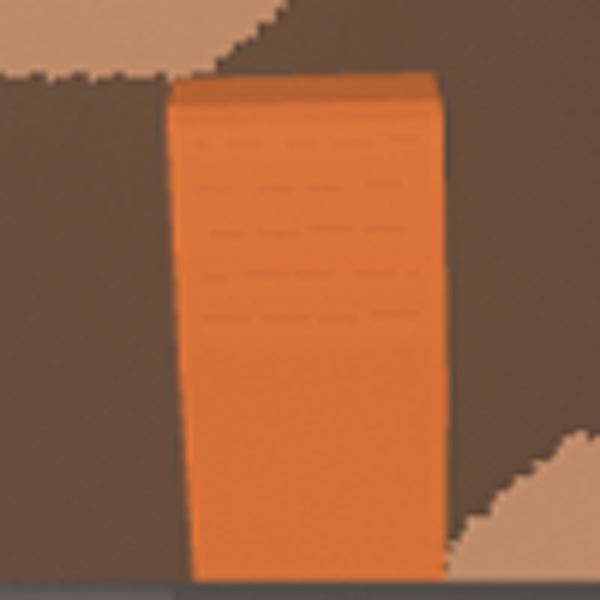

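```bash
python3 - <<'E'
from h import *
s=st(); delta(s,[.4374,.0091,.004],-15.7)
E
```

```text
t 2.7 tcp [0.4094 0.0154 0.2364] zdir yaw -17.11 xaxis [-0. -0. -1.] F [-0.2 -1.1 -0.2] w 0.0871 j [  30.1   -6.1  -29.3   -0.   -66.8 -137.2]
shift mm [232.4   2.2  28.7] turn deg [-1.41 -0.01  0.01]
```

```bash
python3 -m creep '[{"ax":-1.5,"ay":0,"az":0,"tx":0.04,"ty":0.002,"tz":0.028,"fingers":0.087},{"ax":-1.5,"ay":0,"az":0,"tx":0.08,"ty":0.002,"tz":0.029,"fingers":0.087},{"ax":-1.5,"ay":0,"az":0,"tx":0.12,"ty":0.002,"tz":0.029,"fingers":0.087},{"ax":-1.5,"ay":0,"az":0,"tx":0.155,"ty":0.002,"tz":0.029,"fingers":0.087},{"ax":-1.5,"ay":0,"az":0,"tx":0.18,"ty":0.002,"tz":0.029,"fingers":0.087}]'; python3 - <<'E'
from h import *
from plant import viewer
s=st(); c=viewer.capture("wrist"); cv2.imwrite("pics/w2.png",c["pixels"]); pickle.dump((c,s),open("w2.pkl","wb")); delta(s,[.4374,.0091,.004],-15.7)
E
```

```text
time_s: 3.2
tcp_pos: [0.4368, 0.0083, 0.0545]
eef_rot: [-142.1, 89.9, -157.6]
contact_force: [0.4, 1.1, 0.7]
gripper_width: 0.0873
t 3.2 tcp [0.4368 0.0083 0.0545] zdir yaw -15.55 xaxis [-0.002 -0.001 -1.   ] F [0.4 1.1 0.7] w 0.0873 j [  27.1    9.6  -41.2   -0.   -39.3 -132.7]
shift mm [50.5  1.   0.5] turn deg [ 0.15 -0.1   0.08]
```

View pics/w2.png

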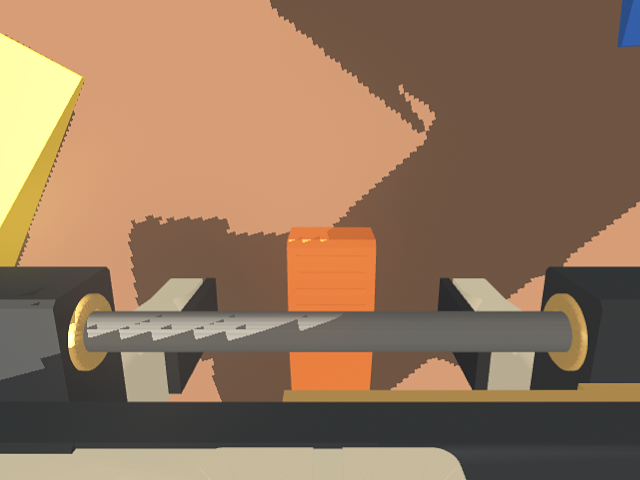

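Heel is centred between the fingers (edges at u≈288 and 376, fingers at 215 and 440). I'll lower and grip.

```bash
python3 -m creep '[{"ax":0,"ay":0,"az":0,"tx":0.02,"ty":0.001,"tz":0,"fingers":0.087},{"ax":0,"ay":0,"az":0,"tx":0.036,"ty":0.001,"tz":0,"fingers":0.087},{"ax":0,"ay":0,"az":0,"tx":0.046,"ty":0.001,"tz":0,"fingers":0.087},{"ax":0,"ay":0,"az":0,"tx":0.05,"ty":0.001,"tz":0,"fingers":0.087},{"ax":0,"ay":0,"az":0,"tx":0.05,"ty":0.001,"tz":0,"fingers":0.06}]' 15; python3 -m creep '[{"ax":0,"ay":0,"az":0,"tx":0,"ty":0,"tz":0,"fingers":0.03},{"ax":0,"ay":0,"az":0,"tx":0,"ty":0,"tz":0,"fingers":0.03},{"ax":0,"ay":0,"az":0,"tx":0,"ty":0,"tz":0,"fingers":0.03},{"ax":0,"ay":0,"az":0,"tx":0,"ty":0,"tz":0,"fingers":0.03},{"ax":0,"ay":0,"az":0,"tx":0,"ty":0,"tz":0,"fingers":0.03}]' 50
```

```text
time_s: 3.75
tcp_pos: [0.4382, 0.0098, 0.0067]
eef_rot: [-118.4, 90.0, -134.1]
contact_force: [0.3, 0.3, -0.4]
gripper_width: 0.0831
time_s: 4.25
tcp_pos: [0.4382, 0.0098, 0.0068]
eef_rot: [40.5, 90.0, 24.8]
contact_force: [0.6, -0.0, 0.5]
gripper_width: 0.0444
```

```bash
python3 -m creep '[{"ax":0,"ay":0,"az":0,"tx":0.0025,"ty":0,"tz":0,"fingers":0.046},{"ax":0,"ay":0,"az":0,"tx":0.0025,"ty":0,"tz":0,"fingers":0.046},{"ax":0,"ay":0,"az":0,"tx":0.0025,"ty":0,"tz":0,"fingers":0.03},{"ax":0,"ay":0,"az":0,"tx":0.0025,"ty":0,"tz":0,"fingers":0.03},{"ax":0,"ay":0,"az":0,"tx":0.0025,"ty":0,"tz":0,"fingers":0.03}]' 50;python3 -m creep '[{"ax":0,"ay":0,"az":0,"tx":0,"ty":0,"tz":0,"fingers":0.03},{"ax":0,"ay":0,"az":0,"tx":0,"ty":0,"tz":0,"fingers":0.03}]'; python3 -c "
from h import *
st()"
```

```text
time_s: 4.75
tcp_pos: [0.438, 0.0097, 0.004]
eef_rot: [-144.9, 90.0, -160.7]
contact_force: [-0.1, 0.4, -1.2]
gripper_width: 0.0398
time_s: 4.95
tcp_pos: [0.438, 0.0098, 0.004]
eef_rot: [-149.6, 90.0, -165.3]
contact_force: [0.5, 0.1, -0.9]
gripper_width: 0.0395
t 4.95 tcp [0.438  0.0098 0.004 ] zdir yaw -15.75 xaxis [-0. -0. -1.] F [ 0.5  0.1 -0.9] w 0.0395 j [  27.2   15.   -44.1   -0.   -30.9 -133. ]
```

```bash
python3 - <<'E'
from h import *
s=st(); delta(s,[.490,-.0163,.034],5.75)
E
```

```text
t 4.95 tcp [0.438  0.0098 0.004 ] zdir yaw -15.75 xaxis [-0. -0. -1.] F [ 0.5  0.1 -0.9] w 0.0395 j [  27.2   15.   -44.1   -0.   -30.9 -133. ]
shift mm [-30.  -11.   57.1] turn deg [-2.15e+01 -1.00e-02  0.00e+00]
```

```bash
python3 -m creep '[{"ax":0,"ay":0,"az":0,"tx":-0.015,"ty":0,"tz":0,"fingers":0.03},{"ax":0,"ay":0,"az":0,"tx":-0.03,"ty":0,"tz":0,"fingers":0.03},{"ax":-7,"ay":0,"az":0,"tx":-0.03,"ty":-0.004,"tz":0.02,"fingers":0.03},{"ax":-14,"ay":0,"az":0,"tx":-0.03,"ty":-0.008,"tz":0.04,"fingers":0.03},{"ax":-21.5,"ay":0,"az":0,"tx":-0.03,"ty":-0.011,"tz":0.057,"fingers":0.03}]';python3 -m creep '[{"ax":0,"ay":0,"az":0,"tx":0,"ty":0,"tz":0,"fingers":0.03},{"ax":0,"ay":0,"az":0,"tx":0,"ty":0,"tz":0,"fingers":0.03}]'; python3 - <<'E'
from h import *
from plant import viewer
s=st(); delta(s,[.490,-.0163,.004],5.75)
for n in("top","side"):
    c=viewer.capture(n); pickle.dump((c,s),open(n+"3.pkl","wb"))
    p=c["pixels"]; p=p[140:290,240:440] if n=="top" else p[180:380,240:507]
    cv2.imwrite(f"pics/{n}3.png",cv2.resize(p,None,fx=(4 if n=="top" else 3),fy=(4 if n=="top" else 3),interpolation=cv2.INTER_CUBIC))
E
```

```text
time_s: 5.45
tcp_pos: [0.4908, -0.0166, 0.0343]
eef_rot: [13.5, 90.0, 19.5]
contact_force: [-0.3, 0.1, -1.3]
gripper_width: 0.0397
time_s: 5.65
tcp_pos: [0.4895, -0.0166, 0.0337]
eef_rot: [-176.0, 89.9, -170.4]
contact_force: [-0.7, -0.9, -1.5]
gripper_width: 0.0397
t 5.65 tcp [ 0.4895 -0.0166  0.0337] zdir yaw 5.58 xaxis [-0.001 -0.    -1.   ] F [-0.7 -0.9 -1.5] w 0.0397 j [  21.1   16.   -36.    -0.   -38.  -105.5]
shift mm [29.7  0.2  0.5] turn deg [-0.17 -0.06  0.  ]
```

View pics/top3.png

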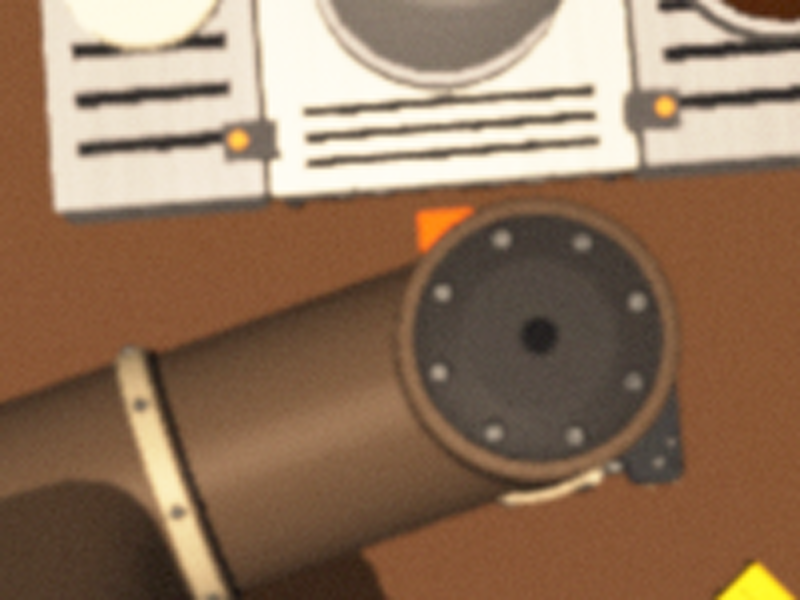

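View pics/side3.png

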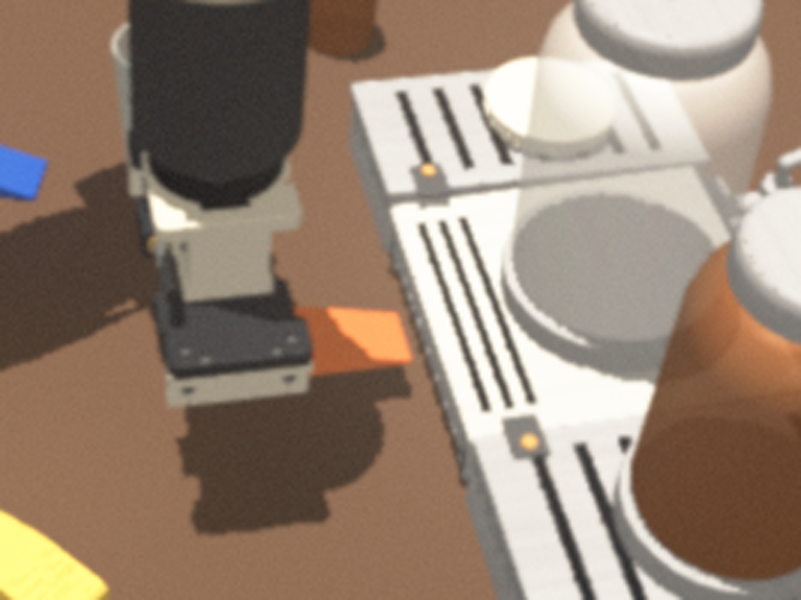

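```bash
python3 - <<'E'
from h import *
ct,s=pickle.load(open("top3.pkl","rb")); cs,_=pickle.load(open("side3.pkl","rb"))
y=np.deg2rad(5.75); X=np.array([np.cos(y),np.sin(y)]);Y=np.array([-X[1],X[0]]); O=np.array([.6323,-.0022])
f=lambda P:np.c_[(P[:,:2]-O)@X,(P[:,:2]-O)@Y]*1e3
print("noseL top",f(onz(ct,[[240+417/4,140+211/4],[240+472/4,140+207/4]],.033)))
print("nose side L,R",f(onz(cs,np.array([[408,312],[411,361]])/3+[240,180],.033)))
print("tcp",f(s["tcp_pos"][None]))
E
```

```text
noseL top [[-20.50451427  20.19000872]
 [-20.68078354 -10.11918002]]
nose side L,R [[-11.32131158  20.48662723]
 [-19.4177723  -19.71650677]]
tcp [[-1.43510704e+02  1.87651893e-02]]
```

```bash
python3 -m creep '[{"ax":0,"ay":0,"az":0,"tx":0.012,"ty":0,"tz":0,"fingers":0.03},{"ax":0,"ay":0,"az":0,"tx":0.02,"ty":0,"tz":0,"fingers":0.03},{"ax":0,"ay":0,"az":0,"tx":0.026,"ty":0,"tz":0,"fingers":0.03},{"ax":0,"ay":0,"az":0,"tx":0.029,"ty":0,"tz":0,"fingers":0.03},{"ax":0,"ay":0,"az":0,"tx":0.029,"ty":0,"tz":0,"fingers":0.03}]'; python3 -m creep '[{"ax":0,"ay":0,"az":0,"tx":0,"ty":0,"tz":0,"fingers":0.03},{"ax":0,"ay":0,"az":0,"tx":0,"ty":0,"tz":0,"fingers":0.03}]';python3 -c "
from h import *
s=st();delta(s,[.490,-.0163,.004],5.75)"
```

```text
time_s: 6.25
tcp_pos: [0.4896, -0.0163, 0.0047]
eef_rot: [-164.4, 89.9, -158.7]
contact_force: [-0.4, 0.4, -0.9]
gripper_width: 0.0395
time_s: 6.45
tcp_pos: [0.4902, -0.0162, 0.0054]
eef_rot: [11.4, 90.0, 17.1]
contact_force: [0.3, -0.2, -1.0]
gripper_width: 0.0399
t 6.45 tcp [ 0.4902 -0.0162  0.0054] zdir yaw 5.75 xaxis [ 0.001  0.    -1.   ] F [ 0.3 -0.2 -1. ] w 0.0399 j [  21.1   18.7  -37.4    0.   -33.8 -105.4]
shift mm [ 1.4 -0.1 -0.2] turn deg [ 0.    0.03 -0.01]
```

```bash
for i in 1 ; do python3 -m creep '[{"ax":0,"ay":0,"az":0,"tx":0.0005,"ty":0,"tz":0,"fingers":0.03},{"ax":0,"ay":0,"az":0,"tx":0.0005,"ty":0,"tz":0,"fingers":0.03}]'; done;  python3 -m creep '[{"ax":0,"ay":0,"az":0,"tx":0.0005,"ty":0,"tz":0,"fingers":0.03},{"ax":0,"ay":0,"az":0,"tx":0.0005,"ty":0,"tz":0,"fingers":0.03}]'
```

```text
time_s: 6.65
tcp_pos: [0.4901, -0.0162, 0.0047]
eef_rot: [18.5, 90.0, 24.3]
contact_force: [0.2, 0.2, -0.8]
gripper_width: 0.0394
time_s: 6.85
tcp_pos: [0.49, -0.0163, 0.0041]
eef_rot: [26.6, 90.0, 32.4]
contact_force: [-0.3, -0.8, -0.6]
gripper_width: 0.0397
```

```bash
python3 -m creep '[{"ax":0,"ay":0,"az":0,"tx":0.0004,"ty":0,"tz":0,"fingers":0.03},{"ax":0,"ay":0,"az":0,"tx":0.0004,"ty":0,"tz":0,"fingers":0.03}]';  python3 -m creep '[{"ax":0,"ay":0,"az":0,"tx":0.0004,"ty":0,"tz":0,"fingers":0.03},{"ax":0,"ay":0,"az":0,"tx":0.0004,"ty":0,"tz":0,"fingers":0.03}]'
```

```text
time_s: 7.05
tcp_pos: [0.49, -0.0163, 0.004]
eef_rot: [-41.6, 90.0, -35.9]
contact_force: [-2.3, -0.3, 4.7]
gripper_width: 0.0396
time_s: 7.25
tcp_pos: [0.49, -0.0163, 0.0039]
eef_rot: [-20.2, 90.0, -14.4]
contact_force: [-3.4, 0.8, 10.5]
gripper_width: 0.0398
```

```bash
python3 -m creep '[{"ax":0,"ay":0,"az":0,"tx":-0.0006,"ty":0,"tz":0,"fingers":0.03},{"ax":0,"ay":0,"az":0,"tx":-0.0006,"ty":0,"tz":0.004,"fingers":0.03},{"ax":0,"ay":0,"az":0,"tx":-0.0006,"ty":0,"tz":0.012,"fingers":0.03},{"ax":0,"ay":0,"az":0,"tx":-0.0006,"ty":0,"tz":0.02,"fingers":0.03},{"ax":0,"ay":0,"az":0,"tx":-0.0006,"ty":0,"tz":0.024,"fingers":0.03}]';  python3 -m creep '[{"ax":0,"ay":0,"az":0,"tx":0,"ty":0,"tz":0.002,"fingers":0.03},{"ax":0,"ay":0,"az":0,"tx":0,"ty":0,"tz":0.004,"fingers":0.03},{"ax":0,"ay":0,"az":0,"tx":0,"ty":0,"tz":0.006,"fingers":0.03},{"ax":0,"ay":0,"az":0,"tx":0,"ty":0,"tz":0.008,"fingers":0.03}]'; python3 -c "
from h import *
s=st();print(delta(s,np.r_[.6323-.1*.995,-.0022-.1*.1002,.004],5.75))"
```

```text
time_s: 7.75
tcp_pos: [0.5151, -0.0138, 0.0039]
eef_rot: [-43.5, 90.0, -37.7]
contact_force: [-4.3, -0.2, 8.7]
gripper_width: 0.0397
time_s: 8.15
tcp_pos: [0.5221, -0.0132, 0.004]
eef_rot: [-153.8, 90.0, -148.0]
contact_force: [-2.5, -0.5, 6.3]
gripper_width: 0.0394
t 8.15 tcp [ 0.5221 -0.0132  0.004 ] zdir yaw 5.75 xaxis [-0. -0. -1.] F [-2.5 -0.5  6.3] w 0.0394 j [  20.1   21.2  -33.4    0.   -35.4 -104.4]
shift mm [-0.  -0.1 10.7] turn deg [-0.   -0.02  0.01]
(array([-4.53332985e-05, -1.32827736e-04,  1.07065422e-02]), array([-0.00171559, -0.02174235,  0.01071039]))
```

```bash
python3 -m creep '[{"ax":0,"ay":0,"az":0,"tx":-0.0003,"ty":0,"tz":0.001,"fingers":0.03},{"ax":0,"ay":0,"az":0,"tx":-0.0003,"ty":0,"tz":0.002,"fingers":0.03},{"ax":0,"ay":0,"az":0,"tx":-0.0003,"ty":0,"tz":0.003,"fingers":0.03},{"ax":0,"ay":0,"az":0,"tx":-0.0003,"ty":0,"tz":0.004,"fingers":0.03}]';  for i in 1 2 3; do python3 -m creep '[{"ax":0,"ay":0,"az":0,"tx":0,"ty":0,"tz":0.001,"fingers":0.03},{"ax":0,"ay":0,"az":0,"tx":0,"ty":0,"tz":0.002,"fingers":0.03}]';done
```

```text
time_s: 8.55
tcp_pos: [0.5259, -0.0127, 0.004]
eef_rot: [-176.6, 90.0, -170.8]
contact_force: [-0.3, -1.0, -1.2]
gripper_width: 0.0398
time_s: 8.75
tcp_pos: [0.5279, -0.0124, 0.004]
eef_rot: [136.3, 90.0, 142.1]
contact_force: [0.1, 0.2, -0.6]
gripper_width: 0.0393
time_s: 8.95
tcp_pos: [0.5299, -0.0122, 0.0041]
eef_rot: [-82.8, 90.0, -77.0]
contact_force: [-1.1, -0.3, -1.8]
gripper_width: 0.0398
time_s: 9.15
tcp_pos: [0.5319, -0.0121, 0.0042]
eef_rot: [-7.7, 90.0, -1.9]
contact_force: [-0.4, -0.2, -1.7]
gripper_width: 0.0397
```

```bash
python3 -m creep '[{"ax":0,"ay":0,"az":0,"tx":0.0002,"ty":0,"tz":0.001,"fingers":0.03},{"ax":0,"ay":0,"az":0,"tx":0.0002,"ty":0,"tz":0.002,"fingers":0.03}]'; for i in 1 2 3 4 ; do python3 -m creep '[{"ax":0,"ay":0,"az":0,"tx":0,"ty":0,"tz":0.001,"fingers":0.03},{"ax":0,"ay":0,"az":0,"tx":0,"ty":0,"tz":0.002,"fingers":0.03}]' | egrep 'tcp|force';done
```

```text
time_s: 9.35
tcp_pos: [0.5338, -0.0119, 0.004]
eef_rot: [-158.1, 90.0, -152.4]
contact_force: [0.4, -0.7, -1.6]
gripper_width: 0.0396
tcp_pos: [0.5358, -0.0116, 0.004]
contact_force: [-0.4, 0.2, -0.5]
tcp_pos: [0.5379, -0.0114, 0.004]
contact_force: [-0.3, 0.0, -0.7]
tcp_pos: [0.5398, -0.0113, 0.004]
contact_force: [-0.9, -0.7, -0.4]
tcp_pos: [0.5418, -0.0111, 0.004]
contact_force: [-1.0, 0.1, 0.6]
```

```bash
for i in 1 2 3 4 5; do python3 -m creep '[{"ax":0,"ay":0,"az":0,"tx":0,"ty":0,"tz":0.001,"fingers":0.03},{"ax":0,"ay":0,"az":0,"tx":0,"ty":0,"tz":0.002,"fingers":0.03}]' | egrep 'tcp|force';done; python3 -c "
from h import *
s=st();delta(s,np.r_[.6323-.1*.995,-.0022-.1*.1002,.004],5.75)"
```

```text
tcp_pos: [0.5438, -0.0108, 0.004]
contact_force: [-1.1, 0.5, 0.7]
tcp_pos: [0.5458, -0.0107, 0.004]
contact_force: [-0.1, 0.7, 0.9]
tcp_pos: [0.5463, -0.0107, 0.004]
contact_force: [-9.0, 2.0, 9.8]
tcp_pos: [0.5465, -0.0108, 0.004]
contact_force: [-13.9, 2.5, 16.3]
tcp_pos: [0.547, -0.011, 0.0039]
contact_force: [-17.0, 1.6, 19.2]
t 11.15 tcp [ 0.547  -0.011   0.0039] zdir yaw 5.71 xaxis [-0.008 -0.002 -1.   ] F [-17.    1.6  19.2] w 0.0397 j [ 1.930e+01  2.310e+01 -2.980e+01 -1.000e-01 -3.750e+01 -1.035e+02]
shift mm [  0.    0.2 -14.3] turn deg [-0.04 -0.45  0.04]
```

```bash
python3 -m creep '[{"ax":0,"ay":0,"az":0,"tx":-0.0005,"ty":0,"tz":0,"fingers":0.03},{"ax":0,"ay":0,"az":0,"tx":-0.001,"ty":0,"tz":0,"fingers":0.03}]'; python3 -c "
from h import *
s=st();delta(s,np.r_[.6323-.1*.995,-.0022-.1*.1002,.004],5.75);print(s['moment'])"
```

```text
time_s: 11.35
tcp_pos: [0.5472, -0.011, 0.004]
eef_rot: [-175.7, 89.6, -170.0]
contact_force: [-11.2, 1.2, 1.5]
gripper_width: 0.0398
t 11.35 tcp [ 0.5472 -0.011   0.004 ] zdir yaw 5.69 xaxis [-0.007 -0.001 -1.   ] F [-11.2   1.2   1.5] w 0.0398 j [ 1.930e+01  2.310e+01 -2.980e+01 -1.000e-01 -3.750e+01 -1.035e+02]
shift mm [  0.1   0.3 -14.4] turn deg [-0.06 -0.43  0.03]
[0.47793655 3.40993969 0.18536715]
```

```bash
for i in 1 2 3; do python3 -m creep '[{"ax":0,"ay":0,"az":0,"tx":-0.0001,"ty":0,"tz":0.001,"fingers":0.03},{"ax":0,"ay":0,"az":0,"tx":-0.0003,"ty":0,"tz":0.002,"fingers":0.03}]' | egrep 'tcp|force';done; python3 -m creep '[{"ax":0,"ay":0,"az":0,"tx":0,"ty":0,"tz":0,"fingers":0.03},{"ax":0,"ay":0,"az":0,"tx":0,"ty":0,"tz":0,"fingers":0.03}]'
```

```text
tcp_pos: [0.5489, -0.0111, 0.004]
contact_force: [-11.7, 0.1, 3.3]
tcp_pos: [0.5508, -0.011, 0.0041]
contact_force: [-11.1, -1.8, 0.9]
tcp_pos: [0.5528, -0.0108, 0.0042]
contact_force: [-10.5, -1.8, 0.1]
time_s: 12.15
tcp_pos: [0.553, -0.0107, 0.0042]
eef_rot: [-174.5, 89.5, -168.8]
contact_force: [-9.6, -0.9, -0.7]
gripper_width: 0.0398
```

```bash
for i in 1 2 3 4; do python3 -m creep '[{"ax":0,"ay":0,"az":0,"tx":0,"ty":0,"tz":0.001,"fingers":0.03},{"ax":0,"ay":0,"az":0,"tx":0,"ty":0,"tz":0.002,"fingers":0.03},{"ax":0,"ay":0,"az":0,"tx":0,"ty":0,"tz":0.003,"fingers":0.03}]' | egrep 'tcp|force';done; python3 - <<'E'
from h import *
from plant import viewer
s=st();delta(s,np.r_[.6323-.1*.995,-.0022-.1*.1002,.004],5.75)
for n in("top","side"):
    c=viewer.capture(n); pickle.dump((c,s),open(n+"4.pkl","wb"))
    p=c["pixels"]; p=p[140:290,240:440] if n=="top" else p[180:380,240:507]
    cv2.imwrite(f"pics/{n}4.png",cv2.resize(p,None,fx=(4 if n=="top" else 3),fy=(4 if n=="top" else 3),interpolation=cv2.INTER_CUBIC))
E
```

```text
tcp_pos: [0.5558, -0.0105, 0.0041]
contact_force: [-10.2, -1.5, 0.7]
tcp_pos: [0.5588, -0.0102, 0.0041]
contact_force: [-9.9, -0.5, -0.0]
tcp_pos: [0.5619, -0.0099, 0.0041]
contact_force: [-10.8, -1.2, 0.3]
tcp_pos: [0.5649, -0.0095, 0.0041]
contact_force: [-11.2, -0.7, -0.4]
t 13.35 tcp [ 0.5649 -0.0095  0.0041] zdir yaw 5.65 xaxis [-0.008 -0.002 -1.   ] F [-11.2  -0.7  -0.4] w 0.0394 j [ 1.880e+01  2.440e+01 -2.740e+01 -1.000e-01 -3.870e+01 -1.031e+02]
shift mm [  0.4   0.5 -32.2] turn deg [-0.1  -0.49  0.04]
```

View pics/side4.png

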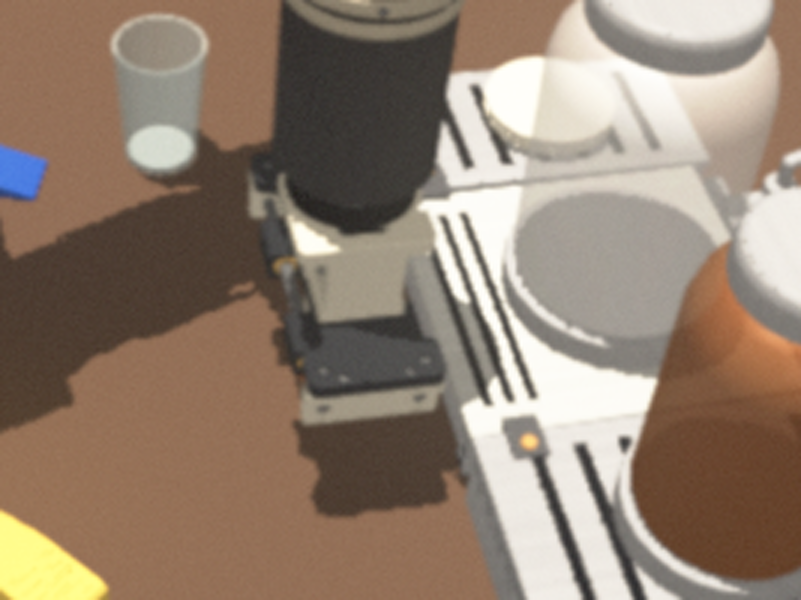

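View pics/top4.png

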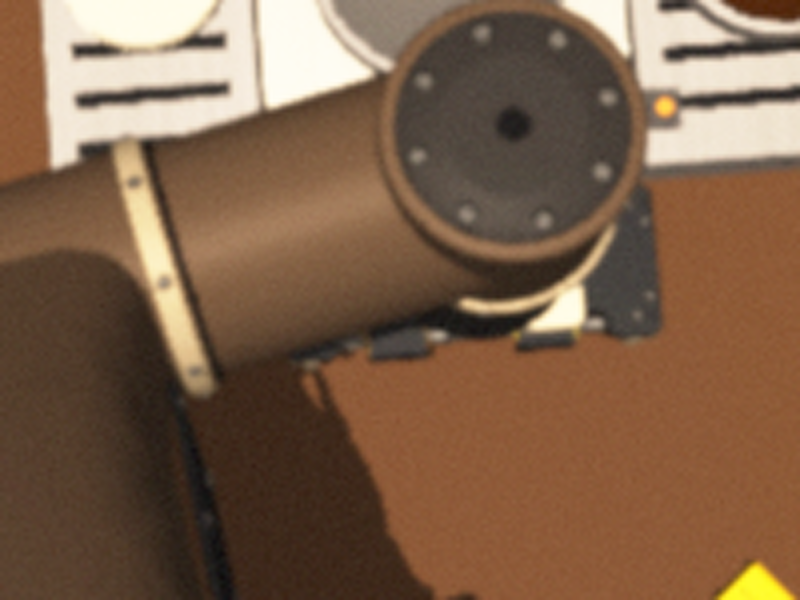

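```bash
for i in 1 2 3 4 5; do python3 -m creep '[{"ax":0,"ay":0,"az":0,"tx":0,"ty":-0.0001,"tz":0.001,"fingers":0.03},{"ax":0,"ay":0,"az":0,"tx":0,"ty":-0.0001,"tz":0.002,"fingers":0.03}]' | egrep 'tcp|force';done
```

```text
tcp_pos: [0.5669, -0.0094, 0.0041]
contact_force: [-10.3, 0.1, -0.6]
tcp_pos: [0.569, -0.0093, 0.0041]
contact_force: [-9.9, -0.7, -1.8]
tcp_pos: [0.571, -0.0091, 0.0041]
contact_force: [-10.0, -0.2, -2.0]
tcp_pos: [0.573, -0.009, 0.0041]
contact_force: [-9.3, -1.2, -1.3]
tcp_pos: [0.5751, -0.0089, 0.0041]
contact_force: [-9.8, -0.3, -1.6]
```

```bash
for i in 1 2 3; do python3 -m creep '[{"ax":0,"ay":0,"az":0,"tx":0,"ty":0,"tz":0.0005,"fingers":0.03},{"ax":0,"ay":0,"az":0,"tx":0,"ty":0,"tz":0.001,"fingers":0.03}]' | egrep 'tcp|force';done
```

```text
tcp_pos: [0.5761, -0.0088, 0.0041]
contact_force: [-9.0, -0.8, -1.2]
tcp_pos: [0.5771, -0.0087, 0.0041]
contact_force: [-9.8, -1.2, -1.6]
tcp_pos: [0.5781, -0.0086, 0.0041]
contact_force: [-8.9, -1.1, -0.8]
```

```bash
for i in 1 2; do python3 -m creep '[{"ax":0,"ay":0,"az":0,"tx":0,"ty":0,"tz":0.0005,"fingers":0.03},{"ax":0,"ay":0,"az":0,"tx":0,"ty":0,"tz":0.001,"fingers":0.03}]' | egrep 'tcp|force';done
```

```text
tcp_pos: [0.5788, -0.0085, 0.004]
contact_force: [-10.8, -1.3, 1.3]
tcp_pos: [0.5788, -0.0086, 0.004]
contact_force: [-14.7, -0.6, 4.7]
```

```bash
for i in 1 2; do python3 -m creep '[{"ax":0,"ay":0,"az":0,"tx":-0.0002,"ty":0,"tz":0.0005,"fingers":0.03},{"ax":0,"ay":0,"az":0,"tx":-0.0003,"ty":0,"tz":0.0008,"fingers":0.03}]' | egrep 'tcp|force';done
```

```text
tcp_pos: [0.5789, -0.0086, 0.004]
contact_force: [-15.4, -0.1, 2.0]
tcp_pos: [0.5789, -0.0086, 0.004]
contact_force: [-16.5, 1.0, 2.9]
```

```bash
for i in 1 2; do python3 -m creep '[{"ax":0,"ay":0,"az":0,"tx":-0.0002,"ty":0,"tz":0.0005,"fingers":0.03},{"ax":0,"ay":0,"az":0,"tx":-0.0002,"ty":0,"tz":0.0006,"fingers":0.03}]' | egrep 'tcp|force|width';done; python3 -m creep '[{"ax":0,"ay":0,"az":0,"tx":0,"ty":0,"tz":0,"fingers":0.03}]'| egrep 'tcp|force|width'
```

```text
tcp_pos: [0.579, -0.0086, 0.004]
contact_force: [-17.8, 0.6, 2.6]
gripper_width: 0.0394
tcp_pos: [0.579, -0.0086, 0.004]
contact_force: [-19.0, 1.0, 2.0]
gripper_width: 0.0395
tcp_pos: [0.579, -0.0086, 0.004]
contact_force: [-17.9, 0.5, 2.1]
gripper_width: 0.0401
```

```bash
python3 - <<'E'
from h import *
from plant import viewer
s=st();delta(s,np.r_[.6323-.1*.995,-.0022-.1*.1002,.004],5.75); print(s["moment"])
for n in("side","wrist"):
    c=viewer.capture(n); pickle.dump((c,s),open(n+"5.pkl","wb"))
    p=c["pixels"]; p=p[220:370,340:500] if n=="side" else p
    f=5 if n=="side" else 1
    cv2.imwrite(f"pics/{n}5.png",cv2.resize(p,None,fx=f,fy=4 if f>1 else 1,interpolation=cv2.INTER_CUBIC))
E
```

```text
t 16.35 tcp [ 0.579  -0.0086  0.004 ] zdir yaw 5.6 xaxis [-0.015 -0.002 -1.   ] F [-17.9   0.5   2.1] w 0.0401 j [  18.4   25.6  -25.2   -0.2  -40.1 -102.6]
shift mm [  0.7   0.9 -46.3] turn deg [-0.15 -0.85  0.05]
[0.58002963 5.92003224 0.12118102]
```

View pics/side5.png

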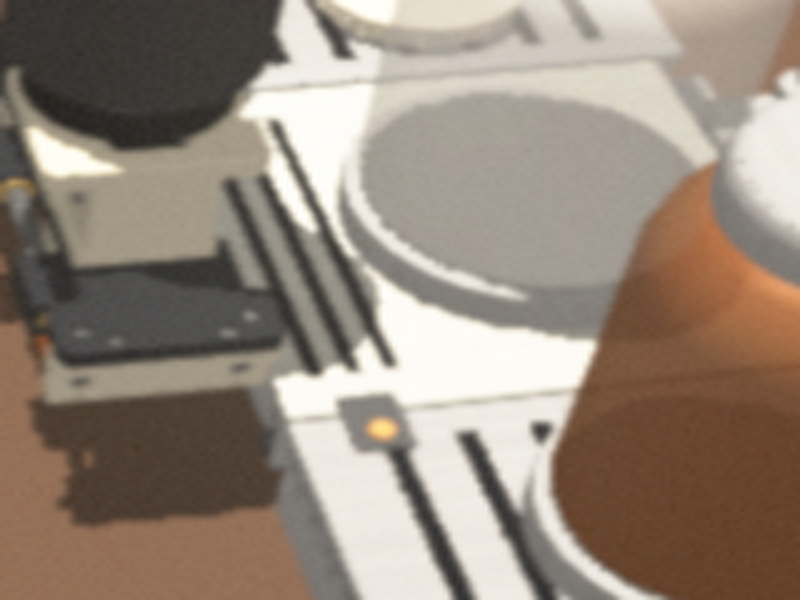

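View pics/wrist5.png

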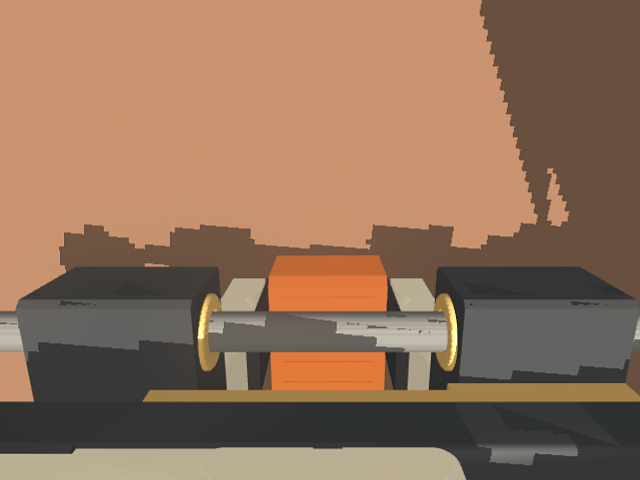

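```bash
python3 -m creep '[{"ax":0,"ay":0,"az":0,"tx":-0.0002,"ty":0,"tz":0.0005,"fingers":0.03},{"ax":0,"ay":0,"az":0,"tx":-0.0003,"ty":0,"tz":0.0007,"fingers":0.03}]' | egrep 'tcp|force|width';for i in 1 2 3; do python3 -m creep '[{"ax":0,"ay":0,"az":0,"tx":0,"ty":0,"tz":0,"fingers":0.03}]'| egrep 'tcp|force'; done
```

```text
tcp_pos: [0.5791, -0.0087, 0.004]
contact_force: [-19.3, 1.5, 1.3]
gripper_width: 0.0396
tcp_pos: [0.5791, -0.0087, 0.004]
contact_force: [-20.3, 1.2, 1.3]
tcp_pos: [0.5791, -0.0086, 0.004]
contact_force: [-19.3, 0.8, 1.5]
tcp_pos: [0.579, -0.0086, 0.004]
contact_force: [-21.0, 0.9, 1.2]
```

```bash
python3 -m creep '[{"ax":0,"ay":0,"az":0,"tx":0.0003,"ty":0,"tz":-0.001,"fingers":0.03},{"ax":0,"ay":0,"az":0,"tx":0.0006,"ty":0,"tz":-0.002,"fingers":0.03},{"ax":0,"ay":0,"az":0,"tx":0.0009,"ty":0,"tz":-0.003,"fingers":0.03}]'; python3 -c "
from h import *
s=st()"
```

```text
time_s: 17.25
tcp_pos: [0.5791, -0.0086, 0.004]
eef_rot: [-175.7, 89.4, -170.0]
contact_force: [-10.4, -1.1, -0.8]
gripper_width: 0.0394
t 17.25 tcp [ 0.5791 -0.0086  0.004 ] zdir yaw 5.64 xaxis [-0.011 -0.002 -1.   ] F [-10.4  -1.1  -0.8] w 0.0394 j [ 1.840e+01  2.550e+01 -2.540e+01 -1.000e-01 -3.970e+01 -1.027e+02]
```

```bash
python3 -m creep '[{"ax":0,"ay":0,"az":0,"tx":0.0003,"ty":0,"tz":-0.001,"fingers":0.03},{"ax":0,"ay":0,"az":0,"tx":0.0006,"ty":0,"tz":-0.002,"fingers":0.03},{"ax":0,"ay":0,"az":0,"tx":0.0008,"ty":0,"tz":-0.0028,"fingers":0.03}]'; python3 -c "
from h import *
s=st()"
```

```text
time_s: 17.55
tcp_pos: [0.5791, -0.0086, 0.004]
eef_rot: [-173.0, 89.7, -167.3]
contact_force: [-3.6, -2.9, -2.5]
gripper_width: 0.0397
t 17.55 tcp [ 0.5791 -0.0086  0.004 ] zdir yaw 5.68 xaxis [-0.006 -0.001 -1.   ] F [-3.6 -2.9 -2.5] w 0.0397 j [ 1.850e+01  2.530e+01 -2.570e+01 -1.000e-01 -3.930e+01 -1.027e+02]
```

Load is nearly off and the wedge holds. I'll open the fingers, then rise and back away from the stand.

```bash
python3 -m creep '[{"ax":0,"ay":0,"az":0,"tx":0,"ty":0.0005,"tz":-0.0008,"fingers":0.06},{"ax":0,"ay":0,"az":0,"tx":0,"ty":0.0005,"tz":-0.0008,"fingers":0.06},{"ax":0,"ay":0,"az":0,"tx":0,"ty":0.0005,"tz":-0.0008,"fingers":0.06},{"ax":0,"ay":0,"az":0,"tx":0,"ty":0.0005,"tz":-0.0008,"fingers":0.06}]'; python3 -c "
from h import *
s=st()"
```

```text
time_s: 17.95
tcp_pos: [0.5821, -0.0068, 0.0058]
eef_rot: [7.9, 89.9, 13.7]
contact_force: [-0.1, 0.4, 0.6]
gripper_width: 0.059
t 17.95 tcp [ 0.5821 -0.0068  0.0058] zdir yaw 5.77 xaxis [ 0.001  0.    -1.   ] F [-0.1  0.4  0.6] w 0.059 j [  18.6   25.2  -25.6    0.   -39.1 -102.8]
```

```bash
python3 -m creep '[{"ax":0,"ay":0,"az":0,"tx":-0.015,"ty":0,"tz":0,"fingers":0.06},{"ax":0,"ay":0,"az":0,"tx":-0.04,"ty":0,"tz":-0.005,"fingers":0.06},{"ax":0,"ay":0,"az":0,"tx":-0.075,"ty":0,"tz":-0.02,"fingers":0.06},{"ax":0,"ay":0,"az":0,"tx":-0.1,"ty":0,"tz":-0.06,"fingers":0.06},{"ax":0,"ay":0,"az":0,"tx":-0.1,"ty":0,"tz":-0.105,"fingers":0.06}]'; python3 -m creep '[{"ax":0,"ay":0,"az":0,"tx":-0.02,"ty":0,"tz":-0.03,"fingers":0.06},{"ax":0,"ay":0,"az":0,"tx":-0.03,"ty":0,"tz":-0.05,"fingers":0.06},{"ax":0,"ay":0,"az":0,"tx":-0.03,"ty":0,"tz":-0.05,"fingers":0.06}]'; python3 - <<'E'
from h import *
from plant import viewer
s=st()
for n in("side","top"):
    c=viewer.capture(n); pickle.dump((c,s),open(n+"6.pkl","wb"))
    p=c["pixels"][180:380,240:507] if n=="side" else c["pixels"][110:260,240:440]
    f=3 if n=="side" else 4
    cv2.imwrite(f"pics/{n}6.png",cv2.resize(p,None,fx=f,fy=f,interpolation=cv2.INTER_CUBIC))
E
```

```text
time_s: 18.45
tcp_pos: [0.4791, -0.0169, 0.1086]
eef_rot: [7.5, 89.6, 13.3]
contact_force: [0.4, 0.2, 0.3]
gripper_width: 0.0599
time_s: 18.75
tcp_pos: [0.4261, -0.0226, 0.1373]
eef_rot: [20.3, 89.8, 26.1]
contact_force: [0.4, 0.1, 0.9]
gripper_width: 0.0599
t 18.75 tcp [ 0.4261 -0.0226  0.1373] zdir yaw 5.78 xaxis [ 0.004  0.002 -1.   ] F [0.4 0.1 0.9] w 0.0599 j [  23.7    1.3  -36.6   -0.   -51.9 -107.9]
```

View pics/side6.png

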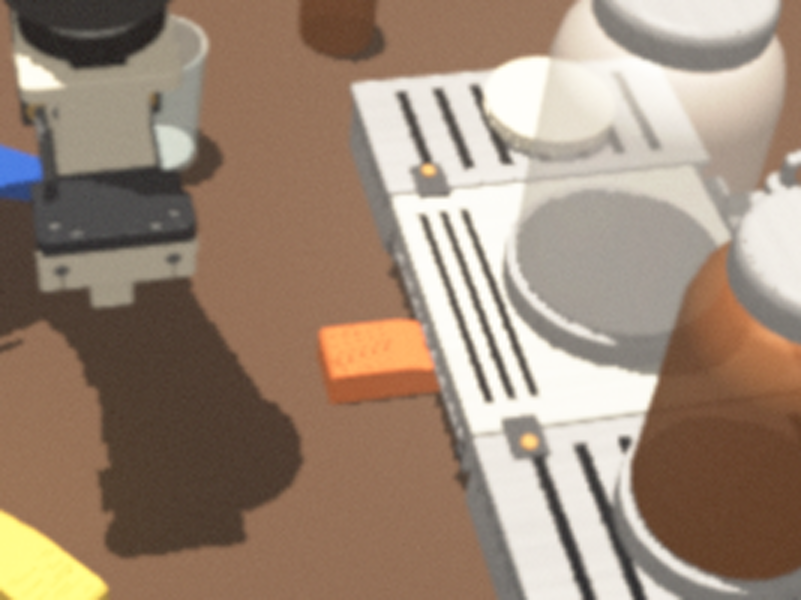

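View pics/top6.png

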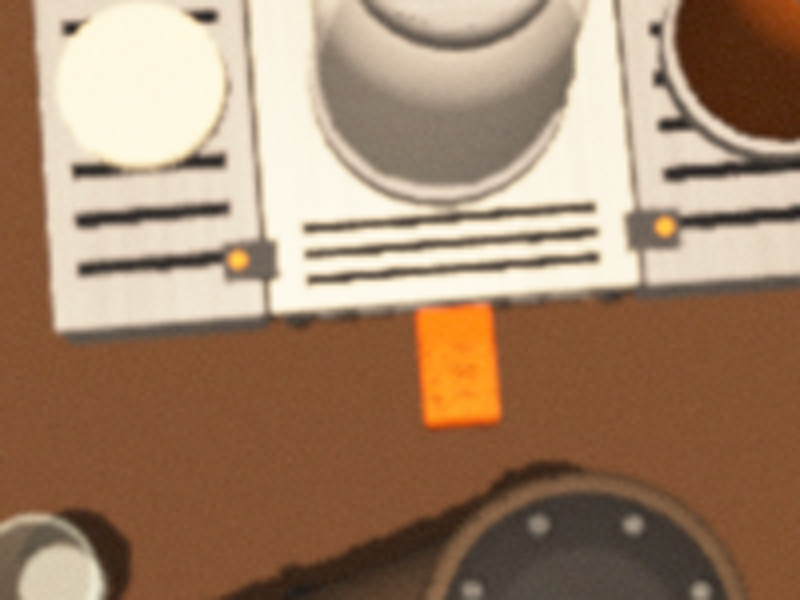

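```bash
python3 - <<'E'
from h import *
y=np.deg2rad(5.75); X=np.array([np.cos(y),np.sin(y)]);Y=np.array([-X[1],X[0]]); O=np.array([.6323,-.0022])
def W(x,yy): p=O+X*x/1e3+Y*yy/1e3; return [p[0],p[1],.06]
for t in("top0","top6","side0","side6"):
    c,_=pickle.load(open(t+".pkl","rb")); out=[]
    Rm=cv2.Rodrigues(np.asarray(c["rvec"]))[0]; o=-Rm.T@c["tvec"]
    for name,pts in(("deck",[(x,q) for x in(2,8) for q in range(-60,61,3)]),("left",[(x,q) for x in(4,10) for q in range(125,200,3)]),("right",[(x,q) for x in(4,10) for q in range(-240,-125,3)])):
        z=[]
        for p in pts:
            u,v=np.round(proj(c,W(*p))[0]).astype(int); d=c["depth"][v,u]
            if d>0:
                _,r=ray(c,[[u,v]]); z.append((o+r[0]*d)[2])
        out.append((name,round(np.median(z)*1e3,1),len(z)))
    print(t,out)
c,_=pickle.load(open("top6.pkl","rb"))
p=onz(c,np.array([[426,427],[500,421]])/4+[240,110],.027); q=onz(c,np.array([[417,315],[492,308]])/4+[240,110],.027)
f=lambda P:np.round(np.c_[(P[:,:2]-O)@X,(P[:,:2]-O)@Y]*1e3,1)
print(f(p),f(q))
# things moved?
a,_=pickle.load(open("top0.pkl","rb"))
d=cv2.absdiff(a["pixels"],c["pixels"]).max(2)
for n,(u,v) in dict(tumbler=(250,254),cup=(486,241),jar=(190,186)).items(): print(n,d[v-20:v+20,u-20:u+20].mean())
E
```

```text
top0 [('deck', np.float64(52.5), 82), ('left', np.float64(61.2), 49), ('right', np.float64(60.6), 77)]
top6 [('deck', np.float64(60.8), 82), ('left', np.float64(60.2), 50), ('right', np.float64(60.1), 78)]
side0 [('deck', np.float64(52.8), 82), ('left', np.float64(61.2), 50), ('right', np.float64(60.9), 77)]
side6 [('deck', np.float64(61.0), 81), ('left', np.float64(61.4), 50), ('right', np.float64(61.0), 76)]
[[-73.2  19.4]
 [-73.  -21.5]] [[-10.5  19.2]
 [ -9.9 -22.4]]
tumbler 6.02875
cup 4.891875
jar 5.346875
```

```bash
python3 -c "
from h import *
s=st()
from plant import order
print(order.close_job())"
```

```text
t 18.85 tcp [ 0.4279 -0.0222  0.1363] zdir yaw 5.78 xaxis [ 0.003  0.001 -1.   ] F [ 0.3 -0.2 -0.2] w 0.0603 j [  23.6    1.6  -36.4    0.   -51.8 -107.8]
the job is handed in; nothing more can be done
None
```

I gripped the orange wedge by its heel and slid it flat, thin end first, under the middle of the cross-bar until the deck was up and tight. I then let go, backed away and handed the job in at 18.9 s.

- **Push:** it ran steady at about 9.5–10 N and I stopped at about 20 N, roughly 10 N above steady. The wedge did not move while I eased the load off before opening the fingers.
- **Deck height:** the last camera depths put the deck front at 60.8 mm (top) and 61.0 mm (side), against side decks at 60.1–60.2 mm (top) and 61.0–61.4 mm (side). That is flush to within about 0.7 mm.
- **Wedge position:** it lies square to the bar, about 1 mm off the middle.
- **Tumbler, cup and jar:** they look unmoved in the top picture.
- **One disagreement:** after the tabs were met, the tool advanced only about 0.5–1 mm for the 10 N climb, against the 1–3 mm expected. I went by the force.
- **Not checked:** I did not test the deck for rocking.

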